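Fold up the wiring box and set its clamp screw

TASK

Fold up the three hinged walls of the small sheet-metal wiring box until each one stands upright. Then turn the clamp's winged thumbscrew clockwise until it seats, back it off a quarter turn so that the box can still be shifted under the clamp, and finish there still gripping the thumbscrew: hold it and do not let go. Leave the meter, the circuit breaker and the screwdriver lying where they are.

Things in the scene. Friction and masses are not known exactly. Their poses are not given: they have to be found in the camera images.
- box: Grey sheet-metal box blank fixed to the bench, floor 100 (x) x 140 (y) mm, its top 14 mm above the bench. Origin: middle of the floor, at bench height; z up, yaw within 0.3 of the world's. Walls are 55 mm high, 3 mm thick. Three fold; the fourth, at y = +70, is fixed, upright, top 69 mm above the bench. A flat flange runs out behind it to y = +135, under the clamp.
- near_wall (a joint): Folding wall at the box's x = -50 mm, 132 mm wide, hinge 14 mm above the bench: 0 = flat outward, 1.571 = upright (stop); starts half raised, 0.65 to 1.0. A fingertip pushing its free edge from outside inwards and up along the arc raises it (1.5 to 3 N); a push straight in from low can jam by friction. The stiff hinge stays where it is left.
- far_wall (a joint): Folding wall at the box's x = +50 mm, 132 mm wide, hinge 14 mm above the bench: 0 = flat outward, 1.571 = upright (stop); starts half raised, 0.65 to 1.0. A fingertip pushing its free edge from outside inwards and up along the arc raises it (1.5 to 3 N); a push straight in from low can jam by friction. The stiff hinge stays where it is left.
- right_wall (a joint): Folding wall at the box's y = -70 mm, 96 mm wide, hinge 14 mm above the bench: 0 = flat outward, 1.571 = upright (stop); starts half raised, 0.65 to 1.0. A fingertip pushing its free edge from outside inwards and up along the arc raises it (1.5 to 3 N); a push straight in from low can jam by friction. The stiff hinge stays where it is left.
- near_wall_edge (a point): Middle of the free edge of the near folding wall (the top edge once it is upright).
- far_wall_edge (a point): Middle of the free edge of the far folding wall (the top edge once it is upright).
- right_wall_edge (a point): Middle of the free edge of the right folding wall (the top edge once it is upright).
- clamp: Dark steel C-shaped clamp fixed to the bench beyond the box's +y side. Origin: at bench height under the axis of its vertical thumbscrew; its column stands 35 to 55 mm from the axis on its +y side and its arm over the flange ends at 64 mm above the bench. Place and yaw vary against the box.
- thumbscrew (a joint): Turn of the thumbscrew in rad, growing as it is tightened (clockwise seen from above). It seats against a hard stop at 3.0; starts between 0.7 and 2.0. About 0.05 N m of friction; it stays where it is left. At 0 the wing's long side lies along the clamp's x axis. It sinks 1.3 mm per rad when tightened.
- wing: The thumbscrew's upright flat steel wing, turning with it: 44 mm long (along its own x), 10 mm thick (along its own y), 30 mm tall. Its own origin lies on the screw axis, 103 mm below the wing's middle.
- wing_grip (a point): Middle of the wing, on the screw axis, about 101 mm above the bench; the wing reaches 15 mm above and below it. Below the wing is a 9 mm shank, then a 20 mm wide collar, top about 27 mm below this point: keep fingertips above it.
- meter: Yellow multimeter lying on the bench, 170 x 85 x 38 mm, origin under its middle; to be left alone.
- breaker: White circuit breaker block, 85 x 54 mm, 76 mm tall, origin under its middle; to be left alone.
- screwdriver: Red-handled screwdriver lying on the bench; to be left alone.
Not all that is in view belongs to the job. What is shaped like the clamp but blue, purple or red is not meant.

How it is judged (in metres and radians):
On the way, in this order (a step that is already met when the one before it is completed fails the run):
1. all three folding walls stand upright (value of joint each of near_wall, far_wall, right_wall above 1.43 rad), for 0.2 s.
2. the thumbscrew is turned home against its seat (value of joint thumbscrew above 2.95 rad), for 0.1 s.
At the end, for the whole second after the job is handed in: The three folding walls stand within 8 degrees of upright; the thumbscrew, after having seated, stands a quarter turn (90 degrees, within 14) back from its seat, still, with the fingers gripping its wing (more than 2 N) (all of step 1 and value of joint thumbscrew between 1.179 and 1.679 rad and velocity of joint thumbscrew between -0.05 and 0.05 rad/s and contact force between the fingers and wing above 2 N); the arm keeps its last pose, push and grip.
It fails at once if the meter is shifted by more than 30 mm (distance of meter from where it was at the start of the episode above 0.03 m).
It fails at once if the breaker is shifted by more than 30 mm (distance of breaker from where it was at the start of the episode above 0.03 m).
It fails at once if the screwdriver is shifted by more than 30 mm (distance of screwdriver from where it was at the start of the episode above 0.03 m).
It also fails if it takes over 72 s, if anything falls off the work surface, if the arm or the gripper's body presses on something with over 40 N, if the wrist force passes 120 N, or if a joint passes its speed limit or range.

ROBOT

A 6-joint arm with a two-finger parallel gripper is mounted at the origin on the work surface. World frame = base frame: x ahead of the robot, y to its left, z up, the work surface at z = 0. Lengths are in m, angles in degrees, forces in N, time in s.
With the tool pointing down it reaches from about 0.35 to 0.775 m from the base axis. Payload 5.5 kg.
Tool frame: the origin (TCP) lies midway between the tips of the shut fingers; the grasp point (between the pads) lies 19 mm behind it (grip_depth is the distance from the TCP to the grasp point, in m); y points along the fingers, z is the direction in which the jaws open and shut, and the axes are right-handed (so a half turn about y gives the same grasp; the last joint's range is limited). The gripper opens to 85 mm and grips with 20 to 120 N. Pads are 22 mm wide; open, the fingers measure 114 mm over their backs; the gripper's body (76 mm by 85 mm) begins 54 mm behind the grasp point. The pads swing forward as they close: fully open they stand 13 mm farther back than shut.
Start: joints at [-80.306, 17.945, 2.641, 74.691, 0, 82.002], TCP at [0.175, -0.548, 0.231] pointing down, gripper open.
Joint ranges: [-158.12, 158.12], [-49.38, 96.58], [-58.88, 72.47], [-126.05, 133.96], [-84.25, 85.87], [-180, 180]. Speed limits (degrees/s): [147.25, 147.25, 180, 180, 180, 180].

INTERFACE

Orientations are given as [roll, pitch, yaw] about the fixed x, y, z axes, in that order (R = Rz(yaw) Ry(pitch) Rx(roll)).
In Python, from rig import get_state, get_image, close_job, search_frame, grip_depth gives the robot as it stands. The module is installed in compiled form; this text tells all that it offers.
- The arm moves only by the tool jog_arm, never from a script. Its arguments are lists of equal length, an entry for each row: "translation": the shift along the tool's x, y, z scaled (see below), a list of three; "twist": the turn, a rotation vector about the tool's x, y, z scaled (see below), a list of three; "gripper": the opening, from 0 (shut) to 1 (fully open). A call has 1 to 8 rows; each row shifts and turns the commanded pose from where the row before left it, along the tool's axes as they then stand; what a row does not reach is not made up. The controller multiplies each number of a shift by 20 mm and each number of a turn by 180 degrees. A row lasts 1/12 s, in which the tool goes at most 41.7 mm and 7.16 degrees, less where a joint would pass 70% of its speed; a pose out of reach is approached as far as the arm can. A call with a number of a shift or a turn outside -1 to 1 is refused whole. A call with a gripper value outside its range is refused whole. The fingers move at their own pace and stop on an object; "grip_force" is the grip in N (left out, the last holds). Time passes only in rows, so rows that do not move let the fingers close. It gives the time, the measured TCP pose, the force and the opening at its end, in the units of the state.
- get_state(): the state, without advancing time (a new reading comes with each control period).
- get_image(name): name is "scene" or "top" or "wrist"; returns a dict with "frame" (400x640x3 uint8, blue, green, red), "fx", "fy", "cx", "cy" (pixels), "origin" and "rotation" of the camera in the world. Camera axes: x right, y down, z forward; pixel columns grow to the right and rows downward; lengths in m; the calibration is good to about 2 mm. A picture is of the moment at which its call begins. There is no depth.
- close_job(): hands the job in, once; it reports no verdict.
Trained networks look in a picture, given as the dict that the camera call returned (one of the last four; its "shot" number tells which), for a name from the list of things; names that differ only in an ending like _2 or _b are one class to them, and where a whole thing is asked for, a point or a joint stands for the part that bears it (a point fixed in the world has none). Each returns a list of dicts, best first, with "score" (0 to 1); they miss things now and then, are a little off and sometimes report something else, mostly with a low value. They report only what shows in the picture. A call takes as long as a camera call. They do not tell look-alikes from the thing itself.
- search_frame(query, picture): "bbox" ([left, top, right, bottom] in pixels, round what is visible of it).
The state is a dict: "time": time; "qpos": joint angles; "joint_vel": joint speeds; "joint_efforts": joint torques, N m; "ee_pos": TCP position; "orientation": TCP orientation; "force": force on the tool from outside, world axes, zero at the start; "torque": the same for the moment, N m; "opening": finger opening in m.
Only numpy, scipy, OpenCV 4.12 (cv2) and the standard library are available. Lean on these libraries where they do the work, as an engineer would, in place of code of your own. Each camera call takes 0.05 s, during which the arm holds its last target. There are 200 camera calls.

## Working session

There is one attempt and no reset: what is moved stays moved. The work goes in short steps, Python scripts to look and compute and a tool call to move; the robot and the scene stay as the last step left them, time stands still between calls to the robot, and variables do not carry over. Pictures are saved under pics/ and viewed, about 8 in all and at most 12, crops included, and the job is handed in when it is done.

Besides the shell and the picture viewer there is one more tool, called after "Emit:" in YAML: its name, and indented under it one key for each argument. jog_arm: Moves the arm, as the interface text tells. Its arguments: {"type":"object","properties":{"translation":{"type":"array","items":{"type":"array","items":{"type":"number"}}},"twist":{"type":"array","items":{"type":"array","items":{"type":"number"}}},"gripper":{"type":"array","items":{"type":"number"}},"grip_force":{"type":"number"}},"required":["translation","twist","gripper"]}

```bash
mkdir -p pics; python3 - <<'E'
from rig import *
import cv2,numpy as np
s=get_state();print({k:np.round(v,3).tolist() for k,v in s.items()}, grip_depth)
for n in("top","scene"):
    p=get_image(n);cv2.imwrite(f"pics/{n}0.png",p["frame"])
    print(n,p["fx"],p["fy"],p["cx"],p["cy"],np.round(p["origin"],4).tolist(),np.round(p["rotation"],4).tolist())
    for q in("box","near_wall","far_wall","right_wall","clamp","wing","meter","breaker","screwdriver"):
        print(q,[(round(d["score"],2),np.round(d["bbox"]).tolist()) for d in search_frame(q,p)][:3])
E
```

```text
{'time': 0.0, 'qpos': [-80.307, 17.991, 2.575, 74.691, 0.001, 82.003], 'joint_vel': [-0.006, 0.05, 0.038, -0.021, -0.006, 0.007], 'joint_efforts': [-0.0, -48.063, 29.853, 0.02, -0.0, 0.0], 'ee_pos': [0.175, -0.547, 0.23], 'orientation': [-90.106, 0.016, -162.31], 'force': [-0.821, -0.124, -0.133], 'torque': [0.009, 0.008, 0.029], 'opening': 0.085} 0.0187
top 390.3364521848578 390.3364521848578 323.15963263852433 202.21770029243697 [0.511, 0.0055, 1.0717] [-176.0608, -0.8714, -91.1927]
box [(0.83, [292.0, 165.0, 384.0, 235.0]), (0.37, [271.0, 194.0, 302.0, 214.0])]
near_wall [(0.68, [314.0, 211.0, 363.0, 236.0])]
far_wall [(0.68, [323.0, 162.0, 372.0, 186.0]), (0.39, [311.0, 213.0, 364.0, 234.0])]
right_wall [(0.67, [363.0, 184.0, 387.0, 226.0])]
clamp [(0.89, [254.0, 132.0, 286.0, 158.0]), (0.79, [270.0, 196.0, 304.0, 213.0]), (0.75, [264.0, 246.0, 295.0, 265.0])]
wing [(0.6, [277.0, 133.0, 283.0, 153.0]), (0.53, [286.0, 245.0, 292.0, 262.0]), (0.51, [288.0, 196.0, 302.0, 204.0])]
meter [(0.89, [144.0, 241.0, 192.0, 311.0])]
breaker [(0.7, [158.0, 174.0, 187.0, 210.0])]
screwdriver [
[... 198 characters left out ...]
7, 107.6875]
box [(0.76, [271.0, 180.0, 360.0, 250.0])]
near_wall [(0.65, [302.0, 181.0, 343.0, 216.0])]
far_wall [(0.78, [279.0, 218.0, 326.0, 238.0])]
right_wall [(0.74, [273.0, 183.0, 297.0, 220.0]), (0.63, [349.0, 200.0, 361.0, 212.0])]
clamp [(0.94, [348.0, 201.0, 381.0, 245.0]), (0.75, [392.0, 223.0, 430.0, 268.0]), (0.67, [344.0, 247.0, 384.0, 292.0])]
wing [(0.62, [400.0, 219.0, 403.0, 238.0]), (0.55, [346.0, 202.0, 365.0, 211.0]), (0.44, [373.0, 167.0, 372.0, 176.0])]
meter [(0.93, [458.0, 181.0, 505.0, 234.0]), (0.33, [346.0, 198.0, 366.0, 209.0]), (0.31, [269.0, 183.0, 298.0, 218.0])]
breaker [(0.93, [459.0, 248.0, 488.0, 290.0])]
screwdriver [(0.86, [199.0, 158.0, 233.0, 198.0])]
```

```bash
cat > h.py <<'E'
import numpy as np,cv2
from scipy.spatial.transform import Rotation as R
from rig import *
def cam(p): return R.from_euler('xyz',p["rotation"],degrees=True).as_matrix(),np.array(p["origin"])
def atz(p,u,v,z):
    M,o=cam(p);d=M@np.array([(u-p["cx"])/p["fx"],(v-p["cy"])/p["fy"],1]);return o+d*(z-o[2])/d[2]
def proj(p,X):
    M,o=cam(p);c=(np.atleast_2d(X)-o)@M;return np.c_[p["fx"]*c[:,0]/c[:,2]+p["cx"],p["fy"]*c[:,1]/c[:,2]+p["cy"]]
def Rt(): return R.from_euler('xyz',get_state()["orientation"],degrees=True).as_matrix()
E
python3 - <<'E'
import cv2
a=cv2.imread("pics/top0.png")[110:290,230:430];cv2.imwrite("pics/a.png",cv2.resize(a,None,fx=3.3,fy=3.3,interpolation=2)[:600,:800])
E
python3 -c "
from h import *
print(np.round(Rt(),3))"
```

```text
[[-0.953  0.     0.304]
 [-0.304 -0.    -0.953]
 [-0.    -1.     0.   ]]
```

View pics/a.png

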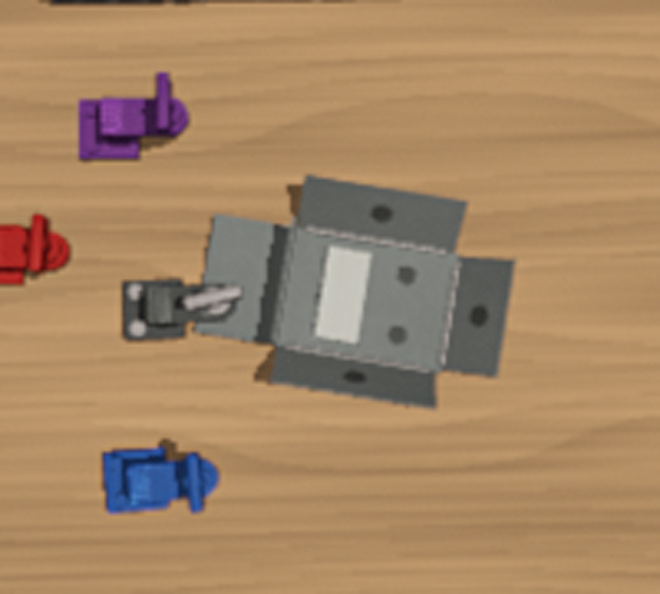

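```bash
python3 - <<'E'
from h import *
p=get_image("top")
f=lambda x,y,z:atz(p,230+(x+.5)/3.3-.5,110+(y+.5)/3.3-.5,z)[:2]
C=np.array([f(297,228,.014),f(458,252,.014),f(445,370,.014),f(277,345,.014)])
L=np.array([[50,70],[50,-70],[-50,-70],[-50,70]])/1e3
m=C.mean(0);H=L.T@(C-m);yaw=np.arctan2(H[0,1]-H[1,0],H[0,0]+H[1,1])
print(C,m,yaw); c,s=np.cos(yaw),np.sin(yaw);Rb=np.array([[c,-s],[s,c]])
print("res",(C-m)@Rb-L)
for n,pts,ax,sg,h in(("near",[(270,380),(436,407)],0,-1,.05),("far",[(306,177),(467,203)],0,1,.05),("right",[(514,262),(498,376)],1,-1,.07)):
  # solve theta
  best=min(np.linspace(.4,1.4,201),key=lambda t:abs(np.mean([((f(*q,.014+.055*np.sin(t))-m)@Rb)[ax]*sg for q in pts])-h-.055*np.cos(t)))
  print(n,best,[((f(*q,.014+.055*np.sin(best))-m)@Rb).round(4) for q in pts])
print("collar",f(218,299,.074),"wing ends",f(183,305,.116),f(240,290,.116))
for n,q in(("blue",(195,480)),("purple",(162,105))):print(n,f(*q,.1))
E
```

```text
[[ 0.64786538 -0.00384135]
 [ 0.62538353 -0.13655332]
 [ 0.52816337 -0.1230472 ]
 [ 0.55149814  0.01453039]] [ 0.5882276  -0.06222787] -0.16632042826076118
res [[-8.51353840e-04 -2.54586728e-03]
 [-1.05187606e-03  2.85153751e-03]
 [ 8.33540179e-04  7.60200324e-05]
 [ 1.06968972e-03 -3.81690264e-04]]
near 1.005 [array([-0.0785,  0.0703]), array([-0.0806, -0.0615])]
far 0.8999999999999999 [array([0.085 , 0.0658]), array([ 0.0833, -0.0639])]
right 0.82 [array([ 0.0424, -0.1078]), array([-0.0492, -0.1074])]
collar [0.58582141 0.0590926 ] wing ends [0.5787164  0.08287276] [0.58906204 0.04038615]
blue [0.44843105 0.07705734]
purple [0.73313112 0.09800575]
```

```bash
cat >> h.py <<'E'
M=np.array([.5882,-.0622]);YAW=-.1663
def box(x,y,z): c,s=np.cos(YAW),np.sin(YAW);return np.array([M[0]+c*x-s*y,M[1]+s*x+c*y,z])
def inbox(P): c,s=np.cos(YAW),np.sin(YAW);d=P[:2]-M;return np.array([c*d[0]+s*d[1],-s*d[0]+c*d[1],P[2]])
def plan(dst,dyaw=0,n=None):
    "rows moving the TCP to dst while turning dyaw (deg, world z)"
    s=get_state();d=np.array(dst)-s["ee_pos"];A=Rt()
    n=n or int(max(np.ceil(np.linalg.norm(d)/.0199),np.ceil(abs(dyaw)/7.1)))
    rows=[]
    for i in range(n):
        Ai=R.from_euler('z',dyaw*i/n,degrees=True).as_matrix()@A
        rows.append(np.round(Ai.T@d/n/.02,2).tolist())
    print(n,"rows, twist y",round(-dyaw/n/180,4))
    for i in range(0,n,8): print(rows[i:i+8])
E
python3 -c "
from h import *
plan(box(0,-.145,.2),152.8)"
```

```text
27 rows, twist y -0.0314
[[-0.88, 0.06, -0.39], [-0.91, 0.06, -0.3], [-0.94, 0.06, -0.21], [-0.95, 0.06, -0.11], [-0.96, 0.06, -0.02], [-0.96, 0.06, 0.08], [-0.95, 0.06, 0.17], [-0.92, 0.06, 0.26]]
[[-0.89, 0.06, 0.35], [-0.85, 0.06, 0.44], [-0.81, 0.06, 0.52], [-0.75, 0.06, 0.6], [-0.69, 0.06, 0.67], [-0.62, 0.06, 0.74], [-0.54, 0.06, 0.79], [-0.46, 0.06, 0.84]]
[[-0.38, 0.06, 0.88], [-0.29, 0.06, 0.92], [-0.2, 0.06, 0.94], [-0.1, 0.06, 0.96], [-0.01, 0.06, 0.96], [0.09, 0.06, 0.96], [0.18, 0.06, 0.94], [0.27, 0.06, 0.92]]
[[0.36, 0.06, 0.89], [0.45, 0.06, 0.85], [0.53, 0.06, 0.8]]
```

Emit:
jog_arm:
  translation:
    - [-0.88,0.06,-0.39]
    - [-0.91,0.06,-0.3]
    - [-0.94,0.06,-0.21]
    - [-0.95,0.06,-0.11]
    - [-0.96,0.06,-0.02]
    - [-0.96,0.06,0.08]
    - [-0.95,0.06,0.17]
    - [-0.92,0.06,0.26]
  twist:
    - [0,-0.0314,0]
    - [0,-0.0314,0]
    - [0,-0.0314,0]
    - [0,-0.0314,0]
    - [0,-0.0314,0]
    - [0,-0.0314,0]
    - [0,-0.0314,0]
    - [0,-0.0314,0]
  gripper: [0,0,0,0,0,0,0,0]

```text
time: 1.72
ee_pos: [0.2906, -0.4454, 0.2218]
orientation: [-90.0, -0.0, -116.8]
force: [0.3, 0.1, -0.4]
opening: 0.0002
```

Emit:
jog_arm:
  translation:
    - [-0.89,0.06,0.35]
    - [-0.85,0.06,0.44]
    - [-0.81,0.06,0.52]
    - [-0.75,0.06,0.6]
    - [-0.69,0.06,0.67]
    - [-0.62,0.06,0.74]
    - [-0.54,0.06,0.79]
    - [-0.46,0.06,0.84]
  twist:
    - [0,-0.0314,0]
    - [0,-0.0314,0]
    - [0,-0.0314,0]
    - [0,-0.0314,0]
    - [0,-0.0314,0]
    - [0,-0.0314,0]
    - [0,-0.0314,0]
    - [0,-0.0314,0]
  gripper: [0,0,0,0,0,0,0,0]

```text
time: 2.38
ee_pos: [0.406, -0.3441, 0.2122]
orientation: [-90.0, -0.0, -71.6]
force: [-0.2, -0.2, -1.0]
opening: -0.0001
```

Emit:
jog_arm:
  translation:
    - [-0.38,0.06,0.88]
    - [-0.29,0.06,0.92]
    - [-0.2,0.06,0.94]
    - [-0.1,0.06,0.96]
    - [-0.01,0.06,0.96]
    - [0.09,0.06,0.96]
    - [0.18,0.06,0.94]
    - [0.27,0.06,0.92]
  twist:
    - [0,-0.0314,0]
    - [0,-0.0314,0]
    - [0,-0.0314,0]
    - [0,-0.0314,0]
    - [0,-0.0314,0]
    - [0,-0.0314,0]
    - [0,-0.0314,0]
    - [0,-0.0314,0]
  gripper: [0,0,0,0,0,0,0,0]

```text
time: 3.05
ee_pos: [0.5217, -0.2427, 0.2025]
orientation: [-90.0, -0.0, -26.4]
force: [-0.4, -0.8, 0.6]
opening: 0.0
```

Emit:
jog_arm:
  translation:
    - [0.36,0.06,0.89]
    - [0.45,0.06,0.85]
    - [0.53,0.06,0.8]
    - [0,0,0]
  twist:
    - [0,-0.0314,0]
    - [0,-0.0314,0]
    - [0,-0.0314,0]
    - [0,0,0]
  gripper: [0,0,0,0]

```text
time: 3.38
ee_pos: [0.5663, -0.2033, 0.1984]
orientation: [-89.9, -0.0, -9.3]
force: [-0.6, 0.2, 0.0]
opening: 0.0002
```

```bash
python3 -c "
from h import *
s=get_state();print(s['time'],np.round(s['qpos'],1),inbox(s['ee_pos']),s['orientation'],s['force'],s['opening'])
p=get_image('wrist');cv2.imwrite('pics/w1.png',p['frame'])"
```

```text
3.3833 [-27.4  21.5   3.1  71.6   0.1 -18.1] [ 0.00177327 -0.14272855  0.19841508] [-8.99479437e+01 -3.56605346e-02 -9.32227126e+00] [-0.64571716  0.24209765  0.01438368] 0.00020799804542045866
```

View pics/w1.png

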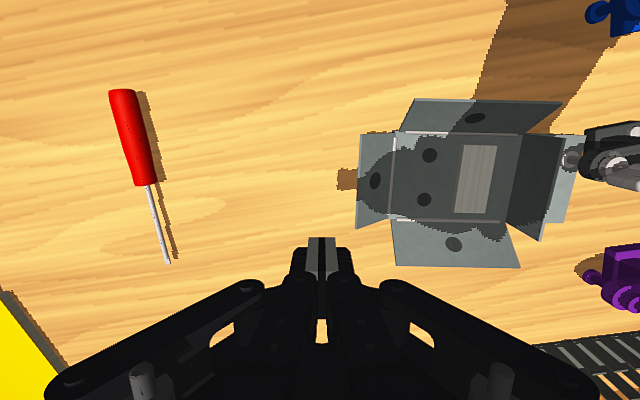

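Emit:
jog_arm:
  translation:
    - [0,1,0]
    - [0,1,0]
    - [0,1,0]
    - [0,1,0]
    - [0,1,0]
    - [0,1,0]
    - [0,1,0]
    - [0,0.77,0]
  twist:
    - [0,0,0]
    - [0,0,0]
    - [0,0,0]
    - [0,0,0]
    - [0,0,0]
    - [0,0,0]
    - [0,0,0]
    - [0,0,0]
  gripper: [0,0,0,0,0,0,0,0]

```text
time: 4.1
ee_pos: [0.563, -0.2059, 0.042]
orientation: [-90.0, 0.1, -9.9]
force: [-0.5, -0.4, -0.7]
opening: -0.0003
```

Emit:
jog_arm:
  translation:
    - [0,0,0]
    - [0,0,0.5]
    - [0,0,0.5]
    - [0,0,0]
  twist:
    - [0,0,0]
    - [0,0,0]
    - [0,0,0]
    - [0,0,0]
  gripper: [0,0,0,0]

```text
time: 4.43
ee_pos: [0.5686, -0.1842, 0.045]
orientation: [-90.0, -0.1, -9.6]
force: [-0.6, 0.2, 1.0]
opening: -0.0003
```

Emit:
jog_arm:
  translation:
    - [0,-0.17,0.19]
    - [0,-0.15,0.21]
    - [0,-0.13,0.22]
    - [0,-0.115,0.23]
    - [0,-0.09,0.245]
    - [0,-0.065,0.25]
    - [0,-0.04,0.25]
    - [0,-0.02,0.26]
  twist:
    - [0,0,0]
    - [0,0,0]
    - [0,0,0]
    - [0,0,0]
    - [0,0,0]
    - [0,0,0]
    - [0,0,0]
    - [0,0,0]
  gripper: [0,0,0,0,0,0,0,0]

```text
time: 5.1
ee_pos: [0.5741, -0.1487, 0.0592]
orientation: [-90.0, -0.0, -9.7]
force: [-0.8, -0.1, 0.4]
opening: -0.0001
```

```bash
python3 -c "
from h import *
s=get_state();print(s['time'],inbox(s['ee_pos']),s['orientation'],s['force'],s['torque'])
p=get_image('scene');cv2.imwrite('pics/s1.png',cv2.resize(p['frame'][150:280,240:440],None,fx=3.5,fy=3.5,interpolation=2))"
```

```text
5.1 [ 0.00036748 -0.08760759  0.05921454] [-9.00067388e+01 -7.13217053e-03 -9.70530141e+00] [-0.82623385 -0.09700517  0.44188946] [ 0.01377464 -0.02968093 -0.01033717]
```

View pics/s1.png

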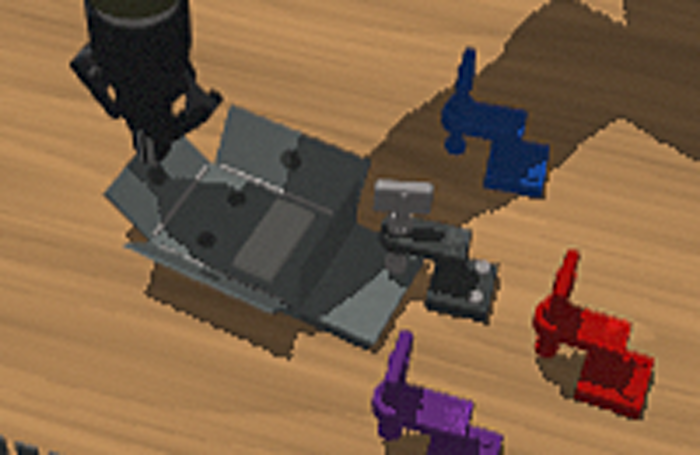

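```bash
python3 -c "
from h import *
p=get_image('scene')
for t in (.7,.8,.9,1,1.1,1.2,1.3,1.45,1.55):
  y=-.07-.055*np.cos(t);z=.014+.055*np.sin(t)
  print(t,((proj(p,[box(.048,y,z),box(-.048,y,z)])-[240,150])*3.5).round(0).tolist())
print('tip',((proj(p,get_state()['ee_pos'])-[240,150])*3.5).round())
print(get_state()['ee_pos'])"
```

```text
0.7 [[96.0, 192.0], [157.0, 115.0]]
0.8 [[99.0, 191.0], [161.0, 114.0]]
0.9 [[103.0, 190.0], [165.0, 112.0]]
1 [[108.0, 189.0], [169.0, 111.0]]
1.1 [[113.0, 189.0], [174.0, 111.0]]
1.2 [[118.0, 189.0], [179.0, 111.0]]
1.3 [[123.0, 190.0], [184.0, 112.0]]
1.45 [[132.0, 193.0], [192.0, 114.0]]
1.55 [[138.0, 195.0], [198.0, 116.0]]
tip [[152. 156.]]
[ 0.5739907  -0.14821491  0.05904189]
```

```bash
python3 -c "
from h import *
a=get_image('scene')['frame'][165:225,255:325];b=get_image('wrist')['frame'][150:300,220:420]
a=cv2.resize(a,(467,400),interpolation=2);b=cv2.resize(b,(333,250),interpolation=2)
c=np.zeros((400,800,3),np.uint8);c[:,:467]=a;c[:250,467:]=b
cv2.imwrite('pics/s2.png',c)"
```

```text
(no output)
```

View pics/s2.png

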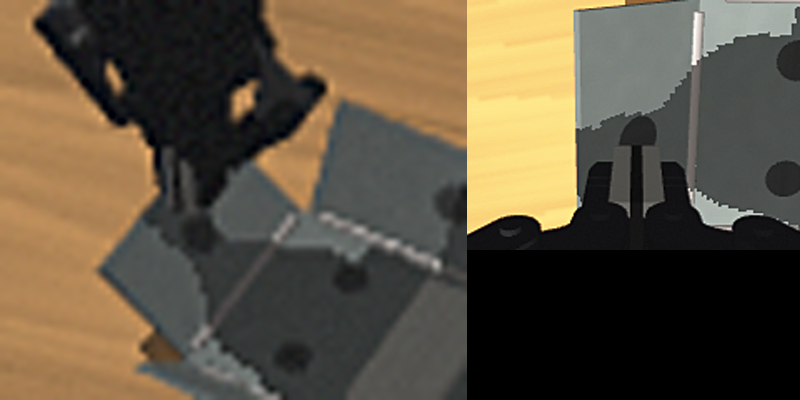

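Emit:
jog_arm:
  translation:
    - [0,-1,0]
    - [0,0,-1]
    - [0,0,-1]
    - [0,0,-1]
    - [0,1,0]
    - [0,1,0]
    - [0,0.25,0]
    - [0,0,0]
  twist:
    - [0,0,0]
    - [0,0,0]
    - [0,0,0]
    - [0,0,0]
    - [0,0,0]
    - [0,0,0]
    - [0,0,0]
    - [0,0,0]
  gripper: [0,0,0,0,0,0,0,0]

```text
time: 5.97
ee_pos: [0.562, -0.2078, 0.0321]
orientation: [-89.9, 0.2, -9.7]
force: [-0.2, 0.2, 0.3]
opening: 0.0001
```

Emit:
jog_arm:
  translation:
    - [0,0,0.5]
    - [0,0,0.5]
    - [0,0,0.45]
    - [0,0,0]
  twist:
    - [0,0,0]
    - [0,0,0]
    - [0,0,0]
    - [0,0,0]
  gripper: [0,0,0,0]

```text
time: 6.3
ee_pos: [0.5701, -0.1801, 0.0365]
orientation: [-90.3, -0.2, -9.6]
force: [-2.5, -5.5, 2.8]
opening: -0.0002
```

Emit:
jog_arm:
  translation:
    - [0,-0.13,0.18]
    - [0,-0.12,0.19]
    - [0,-0.1,0.2]
    - [0,-0.09,0.2]
    - [0,-0.07,0.21]
    - [0,-0.05,0.22]
    - [0,-0.03,0.22]
    - [0,-0.02,0.22]
  twist:
    - [0,0,0]
    - [0,0,0]
    - [0,0,0]
    - [0,0,0]
    - [0,0,0]
    - [0,0,0]
    - [0,0,0]
    - [0,0,0]
  gripper: [0,0,0,0,0,0,0,0]

```text
time: 6.97
ee_pos: [0.5744, -0.1464, 0.0464]
orientation: [-90.0, -0.0, -9.7]
force: [0.2, -1.8, 0.6]
opening: 0.0001
```

```bash
python3 -c "
from h import *
s=get_state();print(s['time'],inbox(s['ee_pos']),s['orientation'],s['force'],s['torque'])
a=get_image('scene')['frame'][165:225,255:325];b=get_image('wrist')['frame'][150:300,220:420]
a=cv2.resize(a,(467,400),interpolation=2);b=cv2.resize(b,(333,250),interpolation=2)
c=np.zeros((400,800,3),np.uint8);c[:,:467]=a;c[:250,467:]=b
cv2.imwrite('pics/s3.png',c)"
```

```text
6.9667 [ 0.00037861 -0.0853573   0.04639132] [-8.99897477e+01 -9.01149983e-03 -9.67051553e+00] [ 0.18086836 -1.82867106  0.62951307] [-0.35071551 -0.08870915 -0.00674273]
```

Emit:
jog_arm:
  translation:
    - [0,0,0.1]
    - [0,0,0.1]
    - [0,0,0]
  twist:
    - [0,0,0]
    - [0,0,0]
    - [0,0,0]
  gripper: [0,0,0]

```text
time: 7.32
ee_pos: [0.5745, -0.1429, 0.0459]
orientation: [-90.0, 0.1, -9.7]
force: [-0.1, 1.0, -0.9]
opening: -0.0005
```

```bash
python3 -c "
from h import *
s=get_state();print(s['time'],inbox(s['ee_pos']),s['force'])
p=get_image('scene')
a=p['frame'][165:225,255:325];b=get_image('wrist')['frame'][150:300,220:420]
for t in (1,1.3,1.45,1.57):
  y=-.07-.055*np.cos(t);z=.014+.055*np.sin(t)
  print(t,((proj(p,[box(.048,y,z),box(-.048,y,z)])-[255,165])*6.67).round(0).tolist())
a=cv2.resize(a,(467,400),interpolation=2);b=cv2.resize(b,(333,250),interpolation=2)
c=np.zeros((400,800,3),np.uint8);c[:,:467]=a;c[:250,467:]=b
cv2.imwrite('pics/s3.png',c)"
```

```text
7.3167 [-0.00014199 -0.08186132  0.04587709] [-0.05931394  0.9638094  -0.94135019]
1 [[105.0, 260.0], [222.0, 112.0]]
1.3 [[134.0, 263.0], [251.0, 113.0]]
1.45 [[151.0, 267.0], [267.0, 117.0]]
1.57 [[164.0, 272.0], [280.0, 122.0]]
```

View pics/s3.png

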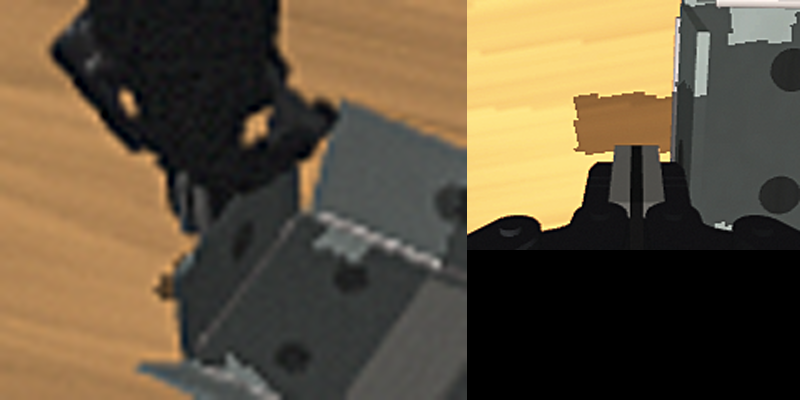

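Emit:
jog_arm:
  translation:
    - [0,0,0.1]
    - [0,0,0.1]
    - [0,0,0]
  twist:
    - [0,0,0]
    - [0,0,0]
    - [0,0,0]
  gripper: [0,0,0]

```text
time: 7.67
ee_pos: [0.5748, -0.1421, 0.046]
orientation: [-90.3, 0.1, -9.8]
force: [-3.8, -9.0, -1.7]
opening: 0.0003
```

Emit:
jog_arm:
  translation:
    - [0,0,-1]
    - [0,-1,0]
    - [0,-1,0]
    - [0,-1,0]
    - [-0.88,0,0.84]
    - [-0.88,0,0.84]
    - [-0.88,0,0.84]
    - [-0.88,0,0.84]
  twist:
    - [0,0,0]
    - [0,0,0]
    - [0,0,0]
    - [0,0,0]
    - [0,0,0]
    - [0,0,0]
    - [0,0,0]
    - [0,0,0]
  gripper: [0,0,0,0,0,0,0,0]

```text
time: 8.33
ee_pos: [0.5135, -0.0802, 0.1063]
orientation: [-90.0, -0.0, -9.7]
force: [0.5, 0.8, -0.5]
opening: -0.0004
```

Emit:
jog_arm:
  translation:
    - [-0.88,0,0.84]
    - [-0.88,0,0.84]
    - [0,1,0]
    - [0,1,0]
    - [0,1,0]
    - [0,0.45,0]
    - [0,0,0]
  twist:
    - [0,0,0]
    - [0,0,0]
    - [0,0,0]
    - [0,0,0]
    - [0,0,0]
    - [0,0,0]
    - [0,0,0]
  gripper: [0,0,0,0,0,0,0]

```text
time: 8.92
ee_pos: [0.4832, -0.0414, 0.0353]
orientation: [-90.0, 0.2, -9.7]
force: [-0.2, 0.4, 0.6]
opening: -0.0005
```

```bash
python3 -c "
from h import *
s=get_state();print(s['time'],inbox(s['ee_pos']),s['force'],s['qpos'])"
```

```text
8.9167 [-0.10696396  0.00312224  0.0353401 ] [-0.22007097  0.42710079  0.61479915] [-1.44010944e+01  1.71761939e+01 -2.82245955e+01  4.48450846e+01
  1.33031798e-02 -4.69693177e+00]
```

Emit:
jog_arm:
  translation:
    - [0.4,0,0]
    - [0.4,0,0]
    - [0.17,-0.1,0]
    - [0.175,-0.085,0]
    - [0.18,-0.075,0]
    - [0.185,-0.06,0]
    - [0.19,-0.05,0]
    - [0.19,-0.035,0]
  twist:
    - [0,0,0]
    - [0,0,0]
    - [0,0,0]
    - [0,0,0]
    - [0,0,0]
    - [0,0,0]
    - [0,0,0]
    - [0,0,0]
  gripper: [0,0,0,0,0,0,0,0]

```text
time: 9.58
ee_pos: [0.5227, -0.0486, 0.0456]
orientation: [-90.0, -0.0, -9.7]
force: [-1.7, -0.1, -2.0]
opening: -0.0003
```

Emit:
jog_arm:
  translation:
    - [0.195,-0.02,0]
    - [0.2,-0.01,0]
    - [0,0,0]
  twist:
    - [0,0,0]
    - [0,0,0]
    - [0,0,0]
  gripper: [0,0,0]

```text
time: 9.83
ee_pos: [0.5276, -0.0495, 0.0457]
orientation: [-90.0, 0.3, -9.7]
force: [-9.0, -0.3, 6.3]
opening: 0.0003
```

```bash
python3 -c "
from h import *
s=get_state();print(s['time'],inbox(s['ee_pos']),s['force'])"
```

```text
9.8333 [-0.06189435  0.00250451  0.04567142] [-8.98498281 -0.28444757  6.34638711]
```

Emit:
jog_arm:
  translation:
    - [-1,0,0]
    - [0,-1,0]
    - [0,-1,0]
    - [0,-1,0]
    - [1,0,0]
    - [1,0,0]
    - [1,0,0]
    - [1,0,0]
  twist:
    - [0,0,0]
    - [0,0,0]
    - [0,0,0]
    - [0,0,0]
    - [0,0,0]
    - [0,0,0]
    - [0,0,0]
    - [0,0,0]
  gripper: [0,0,0,0,0,0,0,0]

```text
time: 10.5
ee_pos: [0.5914, -0.06, 0.1068]
orientation: [-90.0, -0.2, -9.7]
force: [1.1, 0.3, 0.5]
opening: 0.0001
```

Emit:
jog_arm:
  translation:
    - [1,0,0]
    - [1,0,0]
    - [1,0,0]
    - [1,0,0]
    - [1,0,0]
    - [1,0,0]
    - [0,0,0]
  twist:
    - [0,0,0]
    - [0,0,0]
    - [0,0,0]
    - [0,0,0]
    - [0,0,0]
    - [0,0,0]
    - [0,0,0]
  gripper: [0,0,0,0,0,0,0]

```text
time: 11.08
ee_pos: [0.7116, -0.0809, 0.1055]
orientation: [-90.0, -0.2, -9.7]
force: [-0.1, -0.1, -0.2]
opening: -0.0001
```

```bash
python3 -c "
from h import *
s=get_state();print(s['time'],inbox(s['ee_pos']),s['orientation'],s['force'])"
```

```text
11.0833 [0.12484321 0.00195669 0.10552888] [-89.99330157  -0.23159612  -9.71164086] [-0.10071943 -0.09866848 -0.18237247]
```

Emit:
jog_arm:
  translation:
    - [0,1,0]
    - [0,1,0]
    - [0,1,0]
    - [0,0.5,0]
    - [0,0,0]
    - [-0.5,0,0]
    - [-0.5,0,0]
    - [-0.4,0,0]
  twist:
    - [0,0,0]
    - [0,0,0]
    - [0,0,0]
    - [0,0,0]
    - [0,0,0]
    - [0,0,0]
    - [0,0,0]
    - [0,0,0]
  gripper: [0,0,0,0,0,0,0,0]

```text
time: 11.75
ee_pos: [0.6829, -0.0758, 0.0387]
orientation: [-90.0, -0.4, -9.7]
force: [8.4, -0.6, 6.2]
opening: 0.0001
```

Emit:
jog_arm:
  translation:
    - [-0.18,-0.13,0]
    - [-0.19,-0.12,0]
    - [-0.2,-0.1,0]
    - [-0.2,-0.09,0]
    - [-0.21,-0.07,0]
    - [-0.22,-0.05,0]
    - [-0.22,-0.03,0]
    - [-0.22,-0.02,0]
  twist:
    - [0,0,0]
    - [0,0,0]
    - [0,0,0]
    - [0,0,0]
    - [0,0,0]
    - [0,0,0]
    - [0,0,0]
    - [0,0,0]
  gripper: [0,0,0,0,0,0,0,0]

```text
time: 12.42
ee_pos: [0.6505, -0.0704, 0.048]
orientation: [-90.0, -0.4, -9.7]
force: [22.0, -2.0, -15.9]
opening: -0.0001
```

```bash
python3 -c "
from h import *
s=get_state();print(s['time'],inbox(s['ee_pos']),s['orientation'],s['force'])"
```

```text
12.4167 [0.06275671 0.0022638  0.04797515] [-89.98842568  -0.35052947  -9.71253123] [ 22.03787504  -1.96098324 -15.90399217]
```

Emit:
jog_arm:
  translation:
    - [0.5,0,0]
    - [0.5,0,0]
    - [0,-1,0]
    - [0,-1,0]
    - [0,-1,0]
    - [0,-1,0]
    - [0,-1,0]
    - [0,-1,0]
  twist:
    - [0,0,0]
    - [0,0,0]
    - [0,0,0]
    - [0,-0.039,0]
    - [0,-0.039,0]
    - [0,-0.039,0]
    - [0,-0.039,0]
    - [0,-0.039,0]
  gripper: [0,0,0,0,0,0,0,1]

```text
time: 13.08
ee_pos: [0.6655, -0.0729, 0.1677]
orientation: [-89.9, 0.2, 25.7]
force: [0.3, -0.3, -0.1]
opening: 0.0108
```

```bash
python3 -c "
from h import *
s=get_state();print(s['time'],s['ee_pos'],s['orientation'],s['force'])
plan([.54,.03,.215],104-s['orientation'][2])
p=get_image('top')
cv2.imwrite('pics/t2.png',cv2.resize(p['frame'][140:260,230:400],None,fx=4.5,fy=4.5,interpolation=2))"
```

```text
13.0833 [ 0.66546047 -0.07289159  0.16769208] [-89.86123979   0.20250759  25.74201776] [ 0.25046563 -0.3449314  -0.12184847]
12 rows, twist y -0.0362
[[-0.29, -0.19, 0.61], [-0.21, -0.19, 0.64], [-0.14, -0.2, 0.66], [-0.06, -0.2, 0.67], [0.01, -0.2, 0.68], [0.09, -0.2, 0.67], [0.17, -0.2, 0.66], [0.24, -0.2, 0.63]]
[[0.31, -0.2, 0.6], [0.38, -0.2, 0.56], [0.44, -0.2, 0.52], [0.49, -0.2, 0.46]]
```

View pics/t2.png

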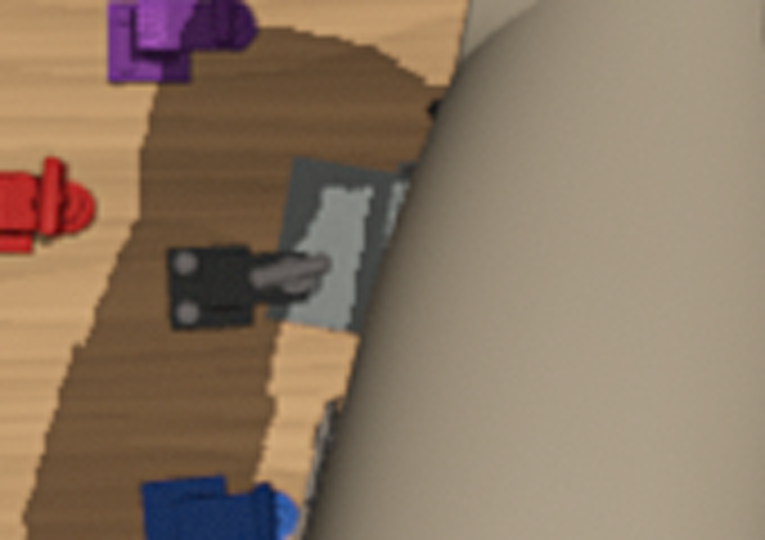

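```bash
python3 -c "
from h import *
plan([.575,.12,.23],103-get_state()['orientation'][2],14)"
```

```text
14 rows, twist y -0.0305
[[0.01, -0.21, 0.76], [0.08, -0.21, 0.76], [0.15, -0.21, 0.75], [0.22, -0.21, 0.73], [0.29, -0.21, 0.71], [0.36, -0.21, 0.68], [0.42, -0.21, 0.64], [0.48, -0.21, 0.59]]
[[0.54, -0.21, 0.55], [0.59, -0.2, 0.49], [0.63, -0.2, 0.43], [0.67, -0.2, 0.37], [0.7, -0.2, 0.31], [0.73, -0.2, 0.24]]
```

Emit:
jog_arm:
  translation:
    - [0.01,-0.21,0.76]
    - [0.08,-0.21,0.76]
    - [0.15,-0.21,0.75]
    - [0.22,-0.21,0.73]
    - [0.29,-0.21,0.71]
    - [0.36,-0.21,0.68]
    - [0.42,-0.21,0.64]
    - [0.48,-0.21,0.59]
  twist:
    - [0,-0.0305,0]
    - [0,-0.0305,0]
    - [0,-0.0305,0]
    - [0,-0.0305,0]
    - [0,-0.0305,0]
    - [0,-0.0305,0]
    - [0,-0.0305,0]
    - [0,-0.0305,0]
  gripper: [1,1,1,1,1,1,1,1]

```text
time: 13.8
ee_pos: [0.6138, 0.0383, 0.2005]
orientation: [-89.8, 0.1, 69.5]
force: [0.2, 0.8, -0.3]
opening: 0.0851
```

Emit:
jog_arm:
  translation:
    - [0.54,-0.21,0.55]
    - [0.59,-0.2,0.49]
    - [0.63,-0.2,0.43]
    - [0.67,-0.2,0.37]
    - [0.7,-0.2,0.31]
    - [0.73,-0.2,0.24]
    - [0,0,0]
    - [0,0,0]
  twist:
    - [0,-0.0305,0]
    - [0,-0.0305,0]
    - [0,-0.0305,0]
    - [0,-0.0305,0]
    - [0,-0.0305,0]
    - [0,-0.0305,0]
    - [0,0,0]
    - [0,0,0]
  gripper: [1,1,1,1,1,1,1,1]

```text
time: 14.47
ee_pos: [0.5761, 0.1215, 0.2252]
orientation: [-89.9, 0.0, 102.2]
force: [-0.2, 0.0, 0.2]
opening: 0.0851
```

```bash
python3 -c "
from h import *
s=get_state();print(s['time'],s['ee_pos'],s['orientation'],s['force'],s['opening'],s['qpos'])
p=get_image('wrist')
cv2.imwrite('pics/w4.png',p['frame'])
print(p['origin'],p['rotation'],p['fx'],p['cx'],p['cy'])
q=get_image('top');print(atz(q,294.4,199.6,.116))"
```

```text
14.4667 [0.57608306 0.1215236  0.2252005 ] [-8.98810156e+01  1.38448553e-02  1.02183827e+02] [-0.20103074  0.04573643  0.19629677] 0.08505352831842966 [ 4.11801636e+00  1.96898863e+01  4.24200621e+00  7.46679847e+01
 -3.04026066e-02 -9.80657656e+01]
[0.59183082 0.05286633 0.36782865] [ 1.63867484e+02 -1.09972729e-01 -1.67787105e+02] 300.6349014671829 321.3382445611108 199.56939702819153
[0.58435303 0.0600264  0.116     ]
```

View pics/w4.png

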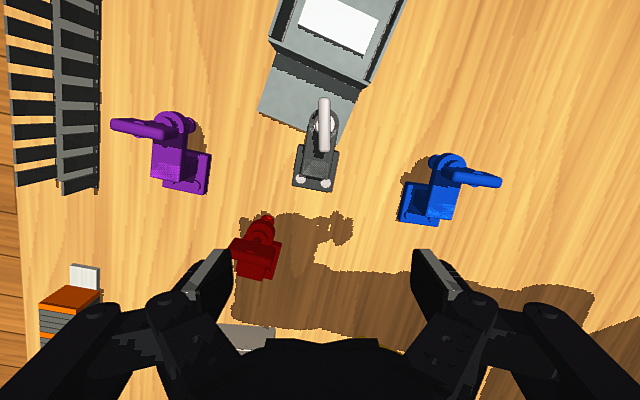

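```bash
python3 -c "
from h import *
p=get_image('wrist')
a,b=atz(p,323,99,.115),atz(p,324.5,152,.115);print(a,b,(a+b)/2,np.linalg.norm(a-b),np.degrees(np.arctan2(*(a-b)[1::-1])))
c,d=atz(p,293,187,.01),atz(p,331,191,.01);print(c,d,np.degrees(np.arctan2(*(c-d)[1::-1])))
s=get_state();plan([.5845,.060,.15],0)"
```

```text
[0.59290052 0.04138631 0.115     ] [0.58275293 0.08225791 0.115     ] [0.58782672 0.06182211 0.115     ] 0.04211248081628102 -76.05656405650319
[0.60733769 0.14460081 0.01      ] [0.56076823 0.13976535 0.01      ] 5.92795933477554
5 rows, twist y 0.0
[[-0.61, 0.75, 0.05], [-0.61, 0.75, 0.05], [-0.61, 0.75, 0.05], [-0.61, 0.75, 0.05], [-0.61, 0.75, 0.05]]
```

Emit:
jog_arm:
  translation:
    - [-0.61,0.75,0.04]
    - [-0.61,0.75,0.04]
    - [-0.61,0.75,0.03]
    - [-0.61,0.75,0.03]
    - [-0.6,0.75,0.03]
    - [0,0,0]
  twist:
    - [0,-0.008,0]
    - [0,0,0]
    - [0,0,0]
    - [0,0,0]
    - [0,0,0]
    - [0,0,0]
  gripper: [1,1,1,1,1,1]

```text
time: 15.12
ee_pos: [0.5864, 0.0586, 0.1472]
orientation: [-89.7, -0.0, 103.4]
force: [-1.3, -0.2, -0.5]
opening: 0.0855
```

```bash
python3 -c "
from h import *
s=get_state();print(s['ee_pos'],s['orientation'])
plan([.586,.061,.086],0)
p=get_image('wrist');cv2.imwrite('pics/w5.png',p['frame'])
print(proj(p,[[.586,.061,.116]]),[(d['score'],d['bbox']) for d in search_frame('wing',p)][:3])"
```

```text
[0.58641449 0.05856355 0.14719439] [-8.96607258e+01 -3.57213283e-02  1.03429545e+02]
4 rows, twist y 0.0
[[0.03, 0.76, -0.01], [0.03, 0.76, -0.01], [0.03, 0.76, -0.01], [0.03, 0.76, -0.01]]
[[321.76603599 234.45844948]] [(0.77, [37.2, 210.7, 132.1, 250.8]), (0.75, [462.5, 270.1, 547.4, 308.7]), (0.66, [308.3, 192.6, 325.4, 265.0])]
```

View pics/w5.png

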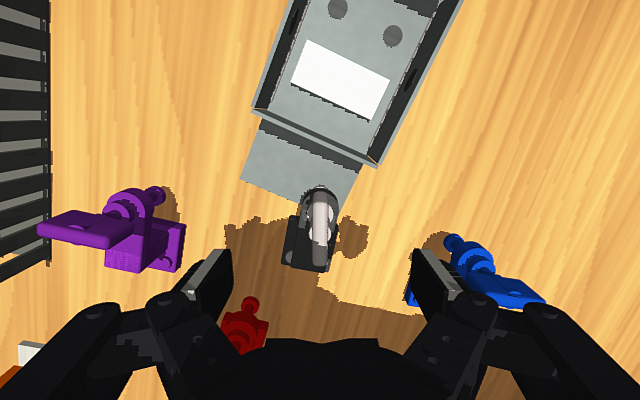

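Emit:
jog_arm:
  translation:
    - [0.03,0.76,0.01]
    - [0.03,0.76,0.01]
    - [0.03,0.76,0.01]
    - [0.03,0.76,0.01]
    - [0,0,0]
    - [0,0,0]
    - [0,0,0]
    - [0,0,0]
  twist:
    - [0,0,0]
    - [0,0,0]
    - [0,0,0]
    - [0,0,0]
    - [0,0,0]
    - [0,0,0]
    - [0,0,0]
    - [0,0,0]
  gripper: [1,1,1,1,0.4,0.2,0,0]
  grip_force: 40

```text
time: 15.88
ee_pos: [0.5878, 0.0636, 0.0918]
orientation: [-90.1, 0.0, 103.7]
force: [-0.2, 0.7, 0.2]
opening: 0.0388
```

Emit:
jog_arm:
  translation:
    - [0,0,0]
    - [0,0,0]
    - [0,0,0]
    - [0,0,0]
  twist:
    - [0,0,0]
    - [0,0,0]
    - [0,0,0]
    - [0,0,0]
  gripper: [0,0,0,0]

```text
time: 16.22
ee_pos: [0.5867, 0.0632, 0.0912]
orientation: [-90.0, 0.0, 103.7]
force: [-2.4, -0.9, 6.0]
opening: 0.0092
```

```bash
python3 -c "
from h import *
s=get_state();print({k:np.round(s[k],3) for k in ('time','ee_pos','orientation','force','torque','opening','qpos')})"
```

```text
{'time': np.float64(16.217), 'ee_pos': array([0.587, 0.063, 0.091]), 'orientation': array([-9.00270e+01,  3.20000e-02,  1.03679e+02]), 'force': array([-2.372, -0.937,  6.033]), 'torque': array([-0.126,  0.557, -0.059]), 'opening': np.float64(0.009), 'qpos': array([-1.62800e+00,  2.39140e+01, -8.92100e+00,  5.71310e+01,
       -2.40000e-02, -1.05307e+02])}
```

Emit:
jog_arm:
  translation:
    - [0,0.007,0]
    - [0,0.007,0]
    - [0,0.007,0]
    - [0,0.007,0]
    - [0,0.007,0]
    - [0,0.007,0]
    - [0,0.007,0]
    - [0,0.007,0]
  twist:
    - [0,0.035,0]
    - [0,0.035,0]
    - [0,0.035,0]
    - [0,0.035,0]
    - [0,0.035,0]
    - [0,0.035,0]
    - [0,0.035,0]
    - [0,0.035,0]
  gripper: [0,0,0,0,0,0,0,0]

```text
time: 16.88
ee_pos: [0.5874, 0.063, 0.0901]
orientation: [-90.1, -0.0, 53.0]
force: [-0.4, -1.0, 4.4]
opening: 0.0091
```

Emit:
jog_arm:
  translation:
    - [0,0.007,0]
    - [0,0.007,0]
    - [0,0.007,0]
    - [0,0.007,0]
    - [0,0,0]
  twist:
    - [0,0.035,0]
    - [0,0.035,0]
    - [0,0.035,0]
    - [0,0.03,0]
    - [0,0,0]
  gripper: [0,0,0,0,0]

```text
time: 17.3
ee_pos: [0.5876, 0.0628, 0.0895]
orientation: [-90.1, -0.1, 28.8]
force: [-0.3, -2.3, 5.3]
opening: 0.0089
```

```bash
python3 -c "
from h import *
s=get_state();print({k:np.round(s[k],3) for k in ('time','ee_pos','orientation','force','torque','opening','qpos','joint_efforts')})"
```

```text
{'time': np.float64(17.3), 'ee_pos': array([0.588, 0.063, 0.089]), 'orientation': array([-9.0127e+01, -7.6000e-02,  2.8836e+01]), 'force': array([-0.324, -2.312,  5.3  ]), 'torque': array([-0.586, -0.014, -0.041]), 'opening': np.float64(0.009), 'qpos': array([ -1.647,  24.013,  -9.024,  56.834,  -0.071, -30.483]), 'joint_efforts': array([ 1.2650e+00, -4.8450e+01,  2.5411e+01,  2.3000e-02,  7.2600e-01,
        9.0800e-01])}
```

Emit:
jog_arm:
  translation:
    - [0,0.003,0]
    - [0,0.003,0]
    - [0,0.003,0]
    - [0,0.003,0]
    - [0,0,0]
  twist:
    - [0,0.014,0]
    - [0,0.014,0]
    - [0,0.014,0]
    - [0,0.014,0]
    - [0,0,0]
  gripper: [0,0,0,0,0]

```text
time: 17.72
ee_pos: [0.5877, 0.0627, 0.0893]
orientation: [-90.1, -0.1, 19.0]
force: [0.2, -3.6, 5.6]
opening: 0.0089
```

```bash
python3 -c "
from h import *
s=get_state();print({k:np.round(s[k],3) for k in ('time','ee_pos','orientation','force','torque')})"
```

```text
{'time': np.float64(17.717), 'ee_pos': array([0.588, 0.063, 0.089]), 'orientation': array([-90.125,  -0.101,  18.96 ]), 'force': array([ 0.182, -3.556,  5.571]), 'torque': array([-0.743, -0.043, -0.093])}
```

Emit:
jog_arm:
  translation:
    - [0,0,0]
    - [0,0,0]
    - [0,0,0]
    - [0,0,0]
    - [0,0,0]
  twist:
    - [0,0.011,0]
    - [0,0.011,0]
    - [0,0.011,0]
    - [0,0.011,0]
    - [0,0,0]
  gripper: [0,0,0,0,0]

```text
time: 18.13
ee_pos: [0.5877, 0.0626, 0.0891]
orientation: [-90.1, -0.1, 11.1]
force: [0.1, -5.0, 4.0]
opening: 0.0087
```

```bash
python3 -c "
from h import *
s=get_state();print({k:np.round(s[k],3) for k in ('time','ee_pos','orientation','force','torque','joint_efforts')})"
```

```text
{'time': np.float64(18.133), 'ee_pos': array([0.588, 0.063, 0.089]), 'orientation': array([-90.116,  -0.108,  11.069]), 'force': array([ 0.146, -4.971,  4.034]), 'torque': array([-0.915, -0.149, -0.05 ]), 'joint_efforts': array([  2.049, -48.162,  24.89 ,   0.313,   1.195,   0.308])}
```

Emit:
jog_arm:
  translation:
    - [0,0,0]
    - [0,0,0]
    - [0,0,0]
    - [0,0,0]
    - [0,0,0]
  twist:
    - [0,0.011,0]
    - [0,0.011,0]
    - [0,0.011,0]
    - [0,0.011,0]
    - [0,0,0]
  gripper: [0,0,0,0,0]

```text
time: 18.55
ee_pos: [0.5876, 0.0628, 0.0891]
orientation: [-90.1, -0.1, 3.4]
force: [0.6, -3.9, 6.0]
opening: 0.0093
```

```bash
python3 -c "
from h import *
s=get_state();print({k:np.round(s[k],3) for k in ('time','ee_pos','orientation','force','torque','joint_efforts')})"
```

```text
{'time': np.float64(18.55), 'ee_pos': array([0.588, 0.063, 0.089]), 'orientation': array([-90.107,  -0.11 ,   3.35 ]), 'force': array([ 0.556, -3.853,  5.977]), 'torque': array([-1.011, -0.046,  1.403]), 'joint_efforts': array([  0.805, -47.995,  24.9  ,   0.184,   1.337,   1.787])}
```

Emit:
jog_arm:
  translation:
    - [0,0,0]
    - [0,0,0]
    - [0,0,0]
  twist:
    - [0,0,0]
    - [0,-0.013,0]
    - [0,0,0]
  gripper: [0,0,0]

```text
time: 18.8
ee_pos: [0.5876, 0.0628, 0.0891]
orientation: [-90.1, -0.1, 5.8]
force: [-0.9, -3.9, 5.6]
opening: 0.0091
```

```bash
python3 -c "
from h import *
s=get_state();print({k:np.round(s[k],3) for k in ('time','orientation','force','torque','opening')})"
```

```text
{'time': np.float64(18.8), 'orientation': array([-90.111,  -0.106,   5.813]), 'force': array([-0.898, -3.853,  5.64 ]), 'torque': array([-0.97 , -0.064,  1.042]), 'opening': np.float64(0.009)}
```

Emit:
jog_arm:
  translation:
    - [0,0,0]
    - [0,0,0]
  twist:
    - [0,-0.013,0]
    - [0,0,0]
  gripper: [0,0]

```text
time: 18.97
ee_pos: [0.5877, 0.0627, 0.0891]
orientation: [-90.1, -0.1, 8.1]
force: [0.8, -4.8, 5.5]
opening: 0.0091
```

```bash
python3 -c "
from h import *
s=get_state();print({k:np.round(s[k],3) for k in ('time','orientation','force','torque','opening')})"
```

```text
{'time': np.float64(18.967), 'orientation': array([-90.123,  -0.104,   8.09 ]), 'force': array([ 0.781, -4.767,  5.495]), 'torque': array([-0.975, -0.141,  0.58 ]), 'opening': np.float64(0.009)}
```

Emit:
jog_arm:
  translation:
    - [0,-0.007,0]
    - [0,-0.007,0]
    - [0,-0.007,0]
    - [0,-0.007,0]
    - [0,-0.007,0]
    - [0,-0.007,0]
    - [0,-0.007,0]
    - [0,-0.007,0]
  twist:
    - [0,-0.035,0]
    - [0,-0.035,0]
    - [0,-0.035,0]
    - [0,-0.035,0]
    - [0,-0.035,0]
    - [0,-0.035,0]
    - [0,-0.035,0]
    - [0,-0.035,0]
  gripper: [0,0,0,0,0,0,0,0]

```text
time: 19.63
ee_pos: [0.5873, 0.0632, 0.0901]
orientation: [-90.1, -0.0, 58.6]
force: [-0.2, -1.4, 5.5]
opening: 0.0088
```

Emit:
jog_arm:
  translation:
    - [0,-0.007,0]
    - [0,-0.007,0]
    - [0,-0.007,0]
    - [0,-0.007,0]
    - [0,-0.007,0]
    - [0,0,0]
    - [0,0,0]
    - [0,0,0]
  twist:
    - [0,-0.035,0]
    - [0,-0.035,0]
    - [0,-0.035,0]
    - [0,-0.035,0]
    - [0,-0.035,0]
    - [0,-0.03,0]
    - [0,-0.025,0]
    - [0,-0.01,0]
  gripper: [0,0,0,0,0,0,0,0]

```text
time: 20.3
ee_pos: [0.5867, 0.0634, 0.091]
orientation: [-90.0, 0.0, 101.7]
force: [-1.9, -0.8, 9.1]
opening: 0.0092
```

Emit:
jog_arm:
  translation:
    - [0,0,0]
    - [0,0,0]
    - [0,0,0]
    - [0,0,0]
  twist:
    - [0,0,0]
    - [0,0,0]
    - [0,0,0]
    - [0,0,0]
  gripper: [0,0,0,0]

```text
time: 20.63
ee_pos: [0.5867, 0.0634, 0.091]
orientation: [-90.0, 0.0, 101.5]
force: [-1.8, -2.0, 8.2]
opening: 0.0091
```

```bash
python3 -c "
from h import *
s=get_state();print({k:np.round(s[k],3) for k in ('time','ee_pos','orientation','force','torque','opening','joint_vel')})
a=get_image('scene')['frame'][160:270,255:420];b=get_image('wrist')['frame']
c=np.zeros((360,800,3),np.uint8);c[:320,:480]=cv2.resize(a,(480,320),interpolation=2);c[:200,480:]=cv2.resize(b,(320,200),interpolation=3)
cv2.imwrite('pics/f.png',c)"
```

```text
{'time': np.float64(20.633), 'ee_pos': array([0.587, 0.063, 0.091]), 'orientation': array([-9.00330e+01,  1.70000e-02,  1.01549e+02]), 'force': array([-1.787, -2.039,  8.219]), 'torque': array([-0.427,  0.471, -0.036]), 'opening': np.float64(0.009), 'joint_vel': array([-0.075,  0.032, -0.001,  0.075, -0.074,  0.066])}
```

View pics/f.png

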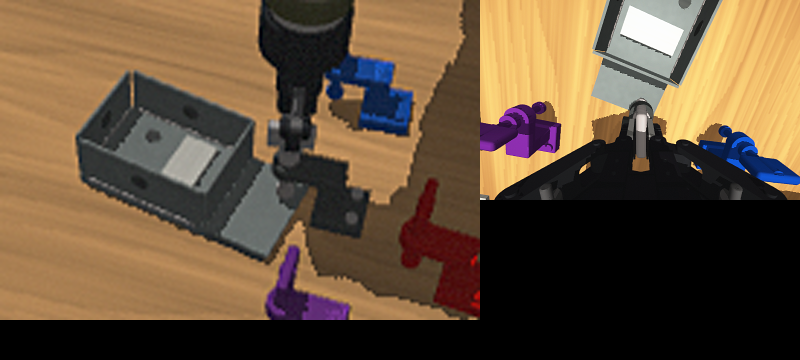

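```bash
python3 -c "
from rig import *
print(close_job())"
```

```text
the job is handed in; nothing more can be done
None
```

I folded the three walls up, turned the thumbscrew to its seat, backed it off about a quarter turn, and handed in still gripping it. The rig reports no verdict, so the points below are my own readings.

- **Walls:** Each one was pushed until it met its stop, shown by a force of about 9 to 27 N. On the first pass at the right wall the finger slid over the edge. I redid it from lower down and it reached the stop. The last scene picture shows all three standing upright.
- **Thumbscrew seat:** I turned it about 93° clockwise before the torque jumped to 1.4 N m. As I backed off, the torque readings put the seat at a tool heading of about 11°.
- **Quarter turn:** I finished at a heading of 101.5°, about 90.5° back from the seat. The wing's angle comes from the tool heading, not measured directly. The wing twisted slightly in the fingers at the stop and came back, so I estimate the error at a few degrees.
- **Grip:** The grip was set to 40 N, with the fingers 9 mm apart on the wing and the arm still.
- **Other items:** The meter, breaker and screwdriver were never touched as far as I can tell. I did not measure them again at the end. The clock stood at about 21 s of the 72 s allowed.

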